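# Stand the drop pipe up in its deep bin and load the ball

## Task

The square wooden drop pipe is lying down in the deep bin: stand it upright on its steel foot, free-standing on the bin's rubber floor with the open end up, without ever lifting its foot out over the bin's rim. Once it stands, take the steel ball from the tin dish and drop it into the pipe's open top, and leave the pipe standing by itself in the bin with the ball inside. Leave the rubber bungs and the wooden bridge where they are.

Things in the scene. Friction and masses are not known exactly. Their poses are not given: they have to be found in the camera images.
- bin_floor (a point): Deep grey sheet-metal bin, open at the top, fixed. This point is the centre of its rubber inner floor, 8 mm above the bench. Inside it is 270 mm long (its own x) by 250 mm wide (its own y); walls 5 mm thick; the rim is 150 mm above the bench, 142 mm above the inner floor. Its z is up.
- pipe_center (a point): Middle, on its axis, of a square wooden pipe 40 x 40 mm outside, 200 mm long, wall 4 mm (bore 32 x 32 mm), 0.2 to 0.4 kg, heavier at the foot. One end is closed by a flat 8 mm steel foot, the other is open. Its own z runs along the pipe from foot to open end; x and y are square to its sides.
- pipe_foot (a point): Centre of the underside of the pipe's foot, same axes. The pipe starts lying on the bin's floor, roughly along the bin's x: foot 9 to 34 mm from the -x wall, open end 35 to 63 mm from the +x wall. Rubber floor and walls grip it enough that it can rest leaning about 40 degrees above level, open end against the +x wall.
- ball_center (a point): Centre of the chrome steel ball, 22 mm in diameter, 44 g. It starts in a 16 mm square seat in the middle of a shallow round tin dish (124 mm across, 10 mm high, fixed), its centre about 16 mm above the bench; the seat reaches 6 mm above the bench, the dish floor 3 mm.
- bung_a: Black rubber bung, tapered, 52 mm at its base, 64 mm at its top, 45 mm high; origin at the centre of its underside. Bystander.
- bung_b: A second bung, just like the first. Bystander.
- bridge: Small boxwood sonometer bridge, 90 x 30 mm, 42 mm high; origin at the centre of its underside. Bystander.
Things that resemble listed ones, but are neither listed nor needed, are in the scene too. Leave any blue look-alike of the part that bears pipe_center alone.

How it is judged (in metres and radians):
On the way:
1. the pipe stands upright on its foot on the bin's floor, let go, before the ball is loaded (angle between pipe_center's own z axis and vertical below 0.06 rad and height (world z) of pipe_foot below 0.012 m and x of pipe_center in the frame of bin_floor between -0.125 and 0.125 m and y of pipe_center in the frame of bin_floor between -0.115 and 0.115 m and contact force between the fingers and pipe below 0.1 N and horizontal distance between ball_center and pipe_center above 0.04 m), for 0.3 s.
At the end, for the whole second after the job is handed in: The pipe stands by itself in the bin, upright within 0.06 rad, foot down on the floor (within 4 mm), inside the walls, at rest, and the ball lies inside it at the bottom (angle between pipe_center's own z axis and vertical below 0.06 rad and height (world z) of pipe_foot below 0.012 m and x of pipe_center in the frame of bin_floor between -0.125 and 0.125 m and y of pipe_center in the frame of bin_floor between -0.115 and 0.115 m and x of ball_center in the frame of pipe_foot between -0.016 and 0.016 m and y of ball_center in the frame of pipe_foot between -0.016 and 0.016 m and z of ball_center in the frame of pipe_foot between 0.005 and 0.04 m and linear speed of pipe below 0.02 m/s); the robot touches nothing.
It fails at once if the pipe's foot was lifted above the bin's rim (height (world z) of pipe_foot above 0.15 m).
It fails at once if a bung was moved more than 20 mm (distance of bung_a from where it was at the start of the episode above 0.02 m).
It fails at once if a bung was moved more than 20 mm (distance of bung_b from where it was at the start of the episode above 0.02 m).
It fails at once if the bridge was moved more than 20 mm (distance of bridge from where it was at the start of the episode above 0.02 m).
It also fails if it takes over 72 s, if anything falls off the work surface, if the arm or the gripper's body presses on something with over 40 N, if the wrist force passes 120 N, or if a joint passes its speed limit or range.

## Robot

A 6-joint arm with a two-finger parallel gripper is mounted at the origin on the work surface. World frame = base frame: x ahead of the robot, y to its left, z up, the work surface at z = 0. Lengths are in mm, angles in rad, forces in N, time in s.
With the tool pointing down it reaches from about 350 to 975 mm from the base axis. Payload 4.9 kg.
Tool frame: the origin (TCP) lies at the very end of the fingers, on their centre line; the grasp point (between the pads) lies 19 mm behind it; z points along the fingers, y is the direction in which the jaws open and shut (so a half turn about z gives the same grasp; the last joint's range is limited). The gripper opens to 85 mm and grips with 20 to 120 N. Pads are 22 mm wide; open, the fingers measure 114 mm over their backs; the gripper's body (76 mm by 85 mm) begins 54 mm behind the grasp point. The pads swing forward as they close: fully open they stand 13 mm farther back than shut.
Start: joints at [-1.459, 0.053, 1.613, -0, 1.476, -0.119], TCP at [142.969, -608.409, 231.304] pointing down, gripper open.
Joint ranges: [-3.01, 3.01], [-1.01, 2.22], [0.06, 2.58], [-1.02, 4.17], [0.09, 2.62], [-3.14, 3.14]. Speed limits (rad/s): [2.57, 2.57, 3.14, 3.14, 3.14, 3.14].

## Interface

Orientations are given as a unit quaternion [x, y, z, w].
In Python, from bench import read_state, snapshot, get_calibration, job gives the robot as it stands.
- The arm moves only by the tool step_arm, never from a script. Its argument "steps" is one flat list of numbers, 5 for each row, row after row: the shift along the world's x, y, z in m, then the turn about the world's z in rad, then the finger opening in m, from 0 to 0.0854. In form: [dx, dy, dz, turn, gripper, dx, dy, dz, turn, gripper, ...]. A call has 1 to 12 rows; each row is the pose to reach, as a shift and turn from the pose commanded when the call began; what a row does not reach only later rows make up. A row lasts 1/8 s, in which the tool goes at most 62.5 mm and 10.7 degrees, less where a joint would pass 70% of its speed; a pose out of reach is approached as far as the arm can. A call with a gripper value outside its range is refused whole. The fingers move at their own pace and stop on an object; "newtons" is the grip in N (left out, the last holds). Time passes only in rows, so rows that repeat a pose let the fingers close. It gives the time, the measured TCP pose, the force and the opening at its end, in the units of the state.
- read_state(): the state, without advancing time (a new reading comes with each control period).
- snapshot(name): name is "scene" or "top"; returns (picture, depth): 420x560x3 uint8, red, green, blue; 420x560 float32, mm along the optical axis (not along the pixel's ray), 0 where there is no reading.
- get_calibration(name): a dict with "fx", "fy", "cx", "cy" (pixels), "pose" (4x4, takes a point from camera to world coordinates). Camera axes: x right, y up, looking along -z (the intrinsics and any distortion apply to the point x, -y, -z); pixel columns grow to the right and rows downward; lengths in mm; the calibration is good to about 2 mm. A picture is of the moment at which its call begins. get_calibration takes no time and is no camera call.
- job.sign_off(): hands the job in, once; it reports no verdict.
The state is a dict: "time_s": time; "qpos": joint angles; "joint_velocities": joint speeds; "tau": joint torques, N m; "position": TCP position; "eef_rot": TCP orientation; "contact_force": force on the tool from outside, world axes, zero at the start; "wrist_torque": the same for the moment, N m; "grip_width": finger opening in mm.
Only numpy, scipy, OpenCV 4.12 (cv2) and the standard library are available. Lean on these libraries where they do the work, as an engineer would, in place of code of your own. Each camera call takes 0.05 s, during which the arm holds its last target.

## Working session

There is one attempt and no reset: what is moved stays moved. The work goes in short steps, Python scripts to look and compute and a tool call to move; the robot and the scene stay as the last step left them, time stands still between calls to the robot, and variables do not carry over. Pictures are saved under pics/ and viewed, and the job is handed in when it is done.

Besides the shell and the picture viewer there is one more tool, called after "Emit:" as a command line: name --argument value ..., lists and objects as JSON in quotes. step_arm: Moves the arm, as the interface text tells. Its arguments: {"type":"object","properties":{"steps":{"type":"array","items":{"type":"number"}},"newtons":{"type":"number"}},"required":["steps"]}

```bash
mkdir -p pics; ls
python3 - <<'E'
from bench import *
import cv2,json
s=read_state();print(s)
import numpy as np
for n in("scene","top"):
    p,d=snapshot(n);cv2.imwrite(f"pics/{n}0.png",p[:,:,::-1]);np.savez(f"pics/{n}0.npz",p=p,d=d)
    print(n,get_calibration(n))
E
```

```text
pics
{'time_s': 0.0, 'qpos': array([-1.45900314e+00,  5.33925497e-02,  1.61433041e+00, -1.18568092e-05,
        1.47598361e+00, -1.19007514e-01]), 'joint_velocities': array([-0.00121485,  0.00035802, -0.00158164, -0.00041777,  0.00126232,
       -0.00028498]), 'tau': array([-8.03621037e-05, -3.93681693e+01, -3.70180535e+01, -2.25263835e-05,
        7.02950754e-03,  1.62859422e-06]), 'position': array([ 142.89443755, -607.79356496,  230.01914116]), 'eef_rot': array([ 9.93348145e-01,  1.15144886e-01, -2.08853449e-06, -1.05697184e-03]), 'contact_force': array([-0.83742623, -0.35644325,  0.14846682]), 'wrist_torque': array([-0.02264361, -0.03513736, -0.01135255]), 'grip_width': 85.66243634476754}
scene {'fx': 528.5121029465741, 'fy': 528.5121029465741, 'cx': 276.52492802927503, 'cy': 214.06669245955874, 'pose': array([[-4.87454487e-01, -7.48526392e-01,  4.49551292e-01,
         1.05256800e+03],
       [ 8.73117634e-01, -4.13544886e-01,  2.58159302e-01,
         3.60341623e+02],
       [-7.32941309e-03,  5.18352070e-01,  8.55135902e-01,
         1.17067674e+03],
       [ 0.00000000e+00,  0.00000000e+00,  0.00000000e+00,
         1.00000000e+00]])}
top {'fx': 490.93798681306464, 'fy': 490.93798681306464, 'cx': 279.94610641913266, 'cy': 206.19561716867315, 'pose': array([[ 6.03940836e-02,  9.77333863e-01, -2.02906565e-01,
         2.40043044e+02],
       [-9.98174124e-01,  5.89322644e-02, -1.32440949e-02,
         6.05159806e+00],
       [-9.86159043e-04,  2.03335948e-01,  9.79108533e-01,
         1.15340861e+03],
       [ 0.00000000e+00,  0.00000000e+00,  0.00000000e+00,
         1.00000000e+00]])}
```

View pics/scene0.png

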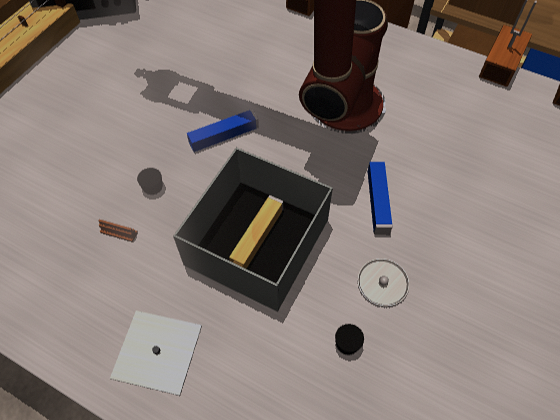

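View pics/top0.png

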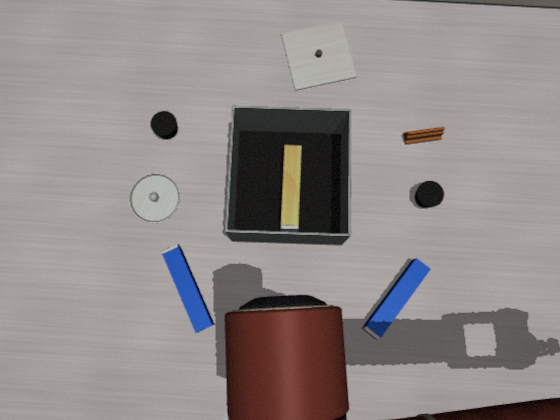

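Top view: bin rim about (228–351, 107–243). The wooden pipe runs from (292,146) to a pale end at (289,226). The round dish with the ball is at (155,198) in top and (384,281) in scene. The square white plate with a dark spot (top 318,53) is a look-alike, and the blue pipes are decoys. Next I'll measure and enlarge.

```bash
cat > h.py <<'E'
import numpy as np,cv2
from bench import *
def cloud(n,d):
    c=get_calibration(n);P=c["pose"]
    v,u=np.mgrid[0:d.shape[0],0:d.shape[1]]
    X=(u-c["cx"])/c["fx"]*d;Y=-(v-c["cy"])/c["fy"]*d
    W=np.stack([X,Y,-d],-1)@P[:3,:3].T+P[:3,3]
    W[d==0]=np.nan
    return W
def ray(n,u,v):
    c=get_calibration(n);P=c["pose"]
    r=P[:3,:3]@np.array([(u-c["cx"])/c["fx"],-(v-c["cy"])/c["fy"],-1])
    return P[:3,3],r/np.linalg.norm(r)
def tri(p1,p2):
    o1,r1=ray("scene",*p1);o2,r2=ray("top",*p2)
    A=np.stack([r1,-r2],1);t=np.linalg.lstsq(A,o2-o1,rcond=None)[0]
    a=o1+t[0]*r1;b=o2+t[1]*r2
    return (a+b)/2,np.linalg.norm(a-b)
def proj(n,X):
    c=get_calibration(n);P=np.linalg.inv(c["pose"]);x=P[:3,:3]@np.array(X)+P[:3,3]
    return c["cx"]+c["fx"]*x[0]/-x[2],c["cy"]+c["fy"]*-x[1]/-x[2]
def crop(n,p,u0,u1,v0,v1,k,out):
    cv2.imwrite(out,cv2.resize(p[v0:v1,u0:u1,::-1],None,fx=k,fy=k,interpolation=cv2.INTER_CUBIC))
E
python3 - <<'E'
from h import *
np.set_printoptions(precision=1,suppress=True)
for n in("scene","top"):
    z=np.load(f"pics/{n}0.npz");p,d=z["p"],z["d"];W=cloud(n,d)
    hsv=cv2.cvtColor(p,cv2.COLOR_RGB2HSV)
    inb=(W[...,2]>30)&(W[...,2]<60)&(hsv[...,1]>90)&(hsv[...,0]>12)&(hsv[...,0]<32)
    v,u=np.nonzero(inb)
    print(n,inb.sum(),u.min(),u.max(),v.min(),v.max(),np.nanmedian(W[inb],0))
    pts=W[inb]; pts=pts[(pts[:,2]>np.median(pts[:,2])-6)]
    print(cv2.minAreaRect(pts[:,:2].astype(np.float32)),np.median(pts[:,2]))
    rim=(W[...,2]>145)&(W[...,2]<156)&(W[...,0]>280)&(abs(W[...,1])<300)
    lab=cv2.connectedComponentsWithStats(rim.astype(np.uint8))
    print(lab[2]);
    for i in range(1,lab[0]):
        if lab[2][i,4]>100: 
            q=W[lab[1]==i];print(i,cv2.minAreaRect(q[:,:2].astype(np.float32)),np.median(q[:,2]))
    u,v=(384,281) if n=="scene" else (154,197)
    print("ball",W[v-3:v+4,u-3:u+4,2]); print(W[v,u])
    if n=="scene": crop(n,p,170,430,140,320,3,"pics/cs.png")
    else: crop(n,p,120,380,95,275,3,"pics/ct.png")
E
```

```text
scene 2164 0 559 0 349 [461.6 -13.5  46.8]
((162.697998046875, -288.0506591796875), (1314.214111328125, 984.8785400390625), 86.73307800292969) 47.642452304238304
[[     0      0    560    420 234080]
 [   173    148    160    140   1120]]
1 ((533.3970947265625, 4.3143463134765625), (284.3891906738281, 262.42633056640625), 1.5452407598495483) 148.8795736179457
ball [[25.2 24.1 25.4 24.7 24.8 24.3 23.5]
 [26.1 30.2 25.8 29.3 29.5 24.2 18.6]
 [22.  23.2 24.7 23.1 24.7 24.  23.2]
 [20.6 21.5 22.9 22.2 20.6 23.3 26. ]
 [22.4 18.2 23.5 26.4 20.3 20.6 28.2]
 [18.3 16.2 19.9 17.6 24.7 16.9 17.9]
 [11.  15.7 21.7 18.5 14.9 13.1 -0.8]]
[487.4 325.2  22.2]
top 1412 151 443 113 224 [527.2  -0.9  46.1]
((555.96630859375, -20.772979736328125), (255.14048767089844, 672.634033203125), 0.22005687654018402) 46.19872721865204
[[     0      0    560    420 234024]
 [   225    106    126    131   1176]]
1 ((530.7251586914062, 5.7638397216796875), (281.1643371582031, 260.34478759765625), 1.5543354749679565) 148.26463450859507
ball [[20.6 23.1 23.1 23.7 19.2 19.9  0.7]
 [24.2 25.8 21.  22.3 22.5 17.4 13.8]
 [28.4 26.9 20.  24.5 22.9 16.9 16.3]
 [25.6 23.2 26.9 27.1 23.4 20.1 14.6]
 [22.1 24.9 24.3 25.5 23.6 22.1 11.8]
 [25.3 21.  21.3 26.5 23.  13.4 13.4]
 [18.5 16.4 14.8 16.9 16.5 16.5  6.6]]
[477.7 318.4  27.1]
```

```bash
ls pics
```

```text
cs.png
ct.png
scene0.npz
scene0.png
top0.npz
top0.png
```

View pics/cs.png

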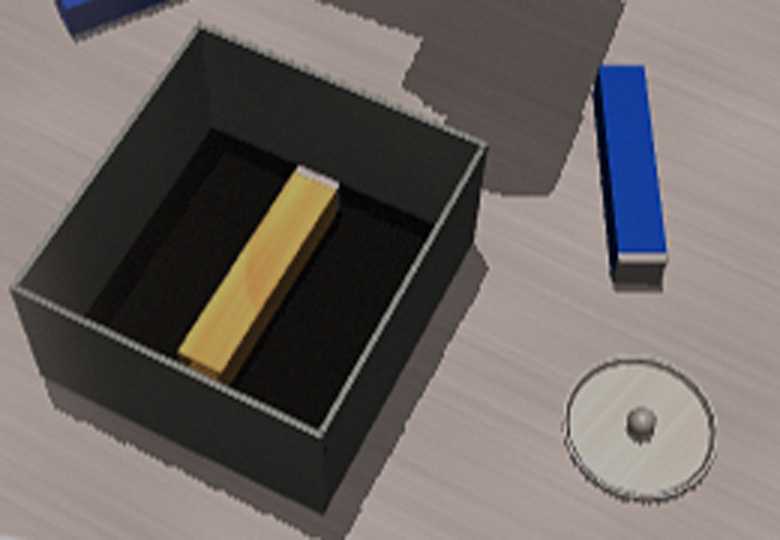

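View pics/ct.png

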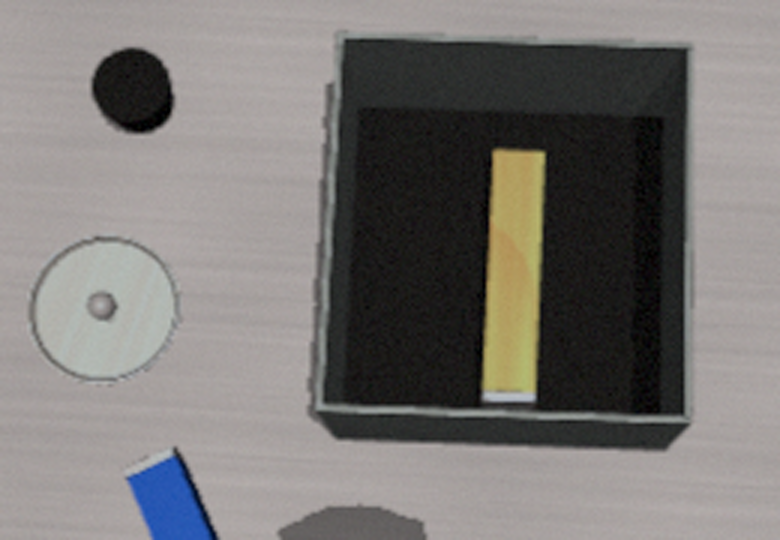

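Run:
```python
from h import *
np.set_printoptions(precision=1,suppress=True)
for n in("scene","top"):
    z=np.load(f"pics/{n}0.npz");p,d=z["p"],z["d"];W=cloud(n,d)
    m=(W[...,2]>38)&(W[...,2]<56)&(W[...,0]>410)&(W[...,0]<650)&(abs(W[...,1])<100)
    hsv=cv2.cvtColor(p,cv2.COLOR_RGB2HSV)
    m1=m&(hsv[...,2]>90)
    k=cv2.connectedComponentsWithStats(m1.astype(np.uint8));i=1+np.argmax(k[2][1:,4]);q=W[k[1]==i]
    print(n,k[2][i],cv2.minAreaRect(q[:,:2].astype(np.float32)),q.min(0),q.max(0),np.median(q[:,2]))
    c,e=cv2.PCACompute(q[:,:2].astype(np.float32),None);print(c,e)
    # ball / dish: dish rim pixels
    m=(W[...,2]>1.)&(W[...,2]<40)&(np.hypot(W[...,0]-483,W[...,1]-322)<85)&(hsv[...,1]<40)
    u,v=(384,281) if n=="scene" else (154,197)
    b=(W[...,2]>14)&(np.hypot(W[...,0]-483,W[...,1]-322)<25);vv,uu=np.nonzero(b)
    print("ballpix",uu.mean(),vv.mean(),b.sum(),np.median(W[b],0))
print(tri((384,281.5),(154,197)))
```

```text
scene [ 230  196   53   68 1151] ((520.882568359375, -2.2304325103759766), (202.32318115234375, 41.81837844848633), 0.8647809624671936) [419.6 -23.7  41.3] [621.9  19.6  55.4] 47.41008890625494
[[524.7  -1.6]] [[ 1.  0.]
 [-0.  1.]]
ballpix 383.40909090909093 280.1666666666667 66 [486.9 323.1  22.3]
top [ 281  145   20   84 1417] ((518.5880737304688, -0.3574962615966797), (200.1787872314453, 39.74993896484375), 0.8815594911575317) [418.3 -21.1  39.7] [618.4  20.4  53.2] 46.238406276804426
[[517.4  -0.4]] [[ 1.  0.]
 [-0.  1.]]
ballpix 152.7377049180328 196.68852459016392 61 [479.4 323.1  22.6]
(array([481.6, 324.6,   7.3]), np.float64(1.4417162425608294))
```

The enlarged crops confirm that the only uncoloured wooden pipe lies in the bin, with the steel foot at the robot side (−x). The ball sits in the round tin dish.

- **Pipe:** centre about (520,-1), yaw 0.015, top at z≈47 (48 expected).
- **Bin:** centre about (532,5), rim at z≈149.

Plan: pinch the open end high near its corner with a light grip, so it can pivot, then swing it up over the foot edge.

Emit:
step_arm --steps '[0.469,0.608,0,-0.2155,0.085,0.469,0.608,0,-0.2155,0.085,0.469,0.608,0,-0.2155,0.085,0.469,0.608,0,-0.2155,0.085,0.469,0.608,0,-0.2155,0.085,0.469,0.608,0,-0.2155,0.085,0.469,0.608,0,-0.2155,0.085,0.469,0.608,0,-0.2155,0.085,0.469,0.608,0,-0.2155,0.085,0.469,0.608,0,-0.2155,0.085,0.469,0.608,0,-0.2155,0.085,0.469,0.608,0,-0.2155,0.085]' --newtons 20

```text
time_s: 1.6
position: [601.8, -12.6, 230.9]
eef_rot: [1.0, 0.008, -0.0, 0.0]
contact_force: [0.4, 0.1, 0.0]
grip_width: 84.8
```

Emit:
step_arm --steps '[0.01,0.0125,0,0,0.085,0.01,0.0125,-0.06,0,0.085,0.01,0.0125,-0.11,0,0.085,0.01,0.0125,-0.15,0,0.085,0.01,0.0125,-0.175,0,0.085,0.01,0.0125,-0.19,0,0.085,0.01,0.0125,-0.2,0,0.085,0.01,0.0125,-0.2,0,0.085]'

```text
time_s: 2.6
position: [611.0, -2.2, 31.2]
eef_rot: [1.0, 0.008, -0.0, 0.0]
contact_force: [0.1, 0.1, 0.6]
grip_width: 85.1
```

Run:
```python
from h import *
print(read_state()["position"],read_state()["contact_force"])
p,d=snapshot("scene");np.savez("pics/s1.npz",p=p,d=d);crop("scene",p,150,410,100,295,3,"pics/s1.png")
```

```text
[610.99877061  -2.24726676  31.24861553] [0.07184401 0.1403301  0.58961645]
```

View pics/s1.png

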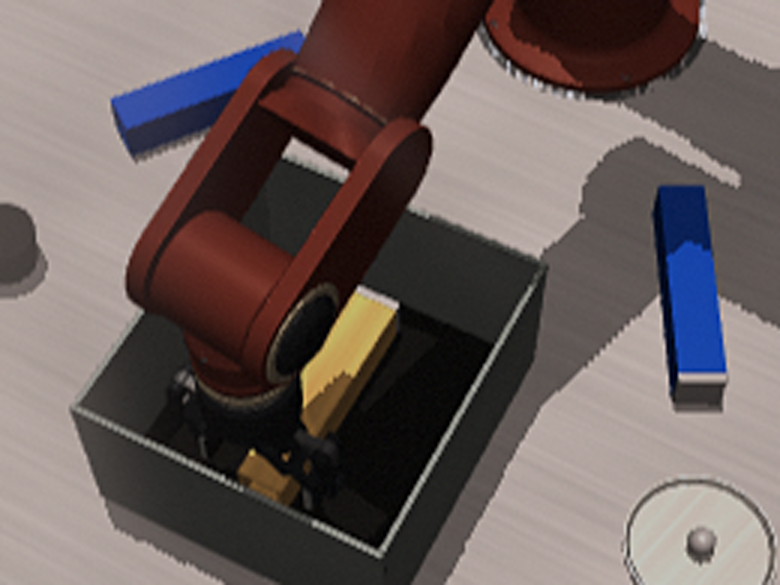

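The fingers straddle the pipe near its open end (crop about 270,475) and clear the walls. Closing lightly.

Emit:
step_arm --steps '[0,0,0,0,0.03,0,0,0,0,0.03,0,0,0,0,0.03,0,0,0,0,0.03,0,0,0,0,0.03,0,0,0,0,0.03]' --newtons 20

```text
time_s: 3.4
position: [611.7, -2.0, 32.1]
eef_rot: [1.0, 0.008, 0.001, -0.0]
contact_force: [-0.6, 0.3, 5.3]
grip_width: 39.4
```

Emit:
step_arm --steps '[-0.002,0,0.01,0,0.03,-0.005,0,0.02,0,0.03,-0.008,0,0.03,0,0.03,-0.011,0,0.039,0,0.03,-0.011,0,0.039,0,0.03]'

```text
time_s: 4.03
position: [600.6, -2.2, 71.5]
eef_rot: [1.0, 0.008, 0.001, 0.0]
contact_force: [0.9, 0.1, -0.7]
grip_width: 39.2
```

Run:
```python
from h import *
p,d=snapshot("scene");np.savez("pics/s2.npz",p=p,d=d);crop("scene",p,150,410,100,295,3,"pics/s2.png")
```

```text
(no output)
```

View pics/s2.png

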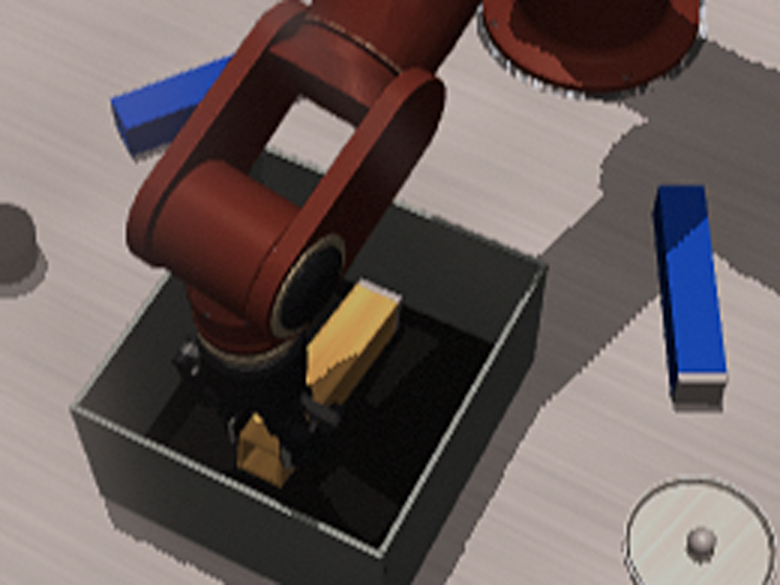

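```bash
cat >> h.py <<'E'
def pipeprof(n,f):
    z=np.load(f);p,d=z["p"],z["d"];W=cloud(n,d);hsv=cv2.cvtColor(p,cv2.COLOR_RGB2HSV)
    m=(abs(W[...,0]-532)<133)&(abs(W[...,1])<60)&(W[...,2]>12)&(W[...,2]<300)
    wood=m&(hsv[...,1]>100)&(hsv[...,0]>12)&(hsv[...,0]<32)&(hsv[...,2]>50)
    st=m&(hsv[...,1]<50)&(hsv[...,2]>130)&(W[...,0]<500)&(W[...,2]<110)
    q=W[wood]
    for x in range(390,660,20):
        k=q[(q[:,0]>=x)&(q[:,0]<x+20)]
        if len(k)>5: print(x,len(k),"z 10/50/90%",np.percentile(k[:,2],[10,50,90]).round(1),"y",np.percentile(k[:,1],[5,95]).round(1))
    if st.sum(): print("steel",st.sum(),np.median(W[st],0).round(1),W[st].min(0).round(1),W[st].max(0).round(1))
E
python3 -c "
from h import *
pipeprof('scene','pics/s2.npz')"
```

```text
410 47 z 10/50/90% [43.5 48.2 51.2] y [-21.8  15.4]
430 122 z 10/50/90% [29.1 50.6 54. ] y [-22.6  15.8]
450 120 z 10/50/90% [41.  55.8 59.3] y [-21.6  16.3]
470 126 z 10/50/90% [38.  59.2 63. ] y [-21.4  16.5]
490 133 z 10/50/90% [47.9 63.5 67.6] y [-21.5  17. ]
510 103 z 10/50/90% [52.3 68.1 71.3] y [-12.6  17. ]
530 47 z 10/50/90% [69.6 73.  75.7] y [-3.6 16.7]
570 9 z 10/50/90% [ 83.4  86.  207.9] y [-20.3  31.7]
590 156 z 10/50/90% [47.7 82.9 89.2] y [-20.1  10.4]
610 93 z 10/50/90% [50.3 56.3 88.3] y [-21.1  18. ]
steel 18 [417.8  -7.5  47.7] [412.4 -24.2  43.1] [419.4  12.8  52. ]
```

The profile shows the pipe pivoting about its foot: slope about 0.2, foot still on the floor. Continuing the arc while easing the foot +x, away from the wall.

Emit:
step_arm --steps '[-0.002,0,0.008,0,0.03,-0.004,0,0.016,0,0.03,-0.007,0,0.024,0,0.03,-0.011,0,0.0325,0,0.03,-0.018,0,0.048,0,0.03,-0.026,0,0.0625,0,0.03,-0.035,0,0.0755,0,0.03,-0.045,0,0.087,0,0.03,-0.045,0,0.087,0,0.03]'

```text
time_s: 5.2
position: [555.5, -2.1, 159.1]
eef_rot: [1.0, 0.008, 0.002, 0.0]
contact_force: [2.2, 0.1, 1.3]
grip_width: 39.5
```

Run:
```python
from h import *
p,d=snapshot("scene");np.savez("pics/s3.npz",p=p,d=d);crop("scene",p,150,410,100,295,3,"pics/s3.png")
pipeprof('scene','pics/s3.npz')
```

```text
410 6 z 10/50/90% [40.  40.7 42.5] y [-3.  11.4]
430 35 z 10/50/90% [30.7 48.9 59.6] y [ 1.2 17.4]
450 55 z 10/50/90% [29.  55.2 79.2] y [-1.5 17.8]
470 56 z 10/50/90% [49.1 75.  94.2] y [-7.3 17.6]
490 38 z 10/50/90% [ 66.3  83.4 100.3] y [15.9 17.9]
510 37 z 10/50/90% [ 86.1  98.9 117.7] y [-19.6  18.2]
530 96 z 10/50/90% [104.3 122.3 162.1] y [-19.7  18.4]
550 185 z 10/50/90% [124.5 154.2 178.4] y [-20.1  18.3]
570 144 z 10/50/90% [142.3 152.7 165.7] y [-20.   18.4]
```

View pics/s3.png

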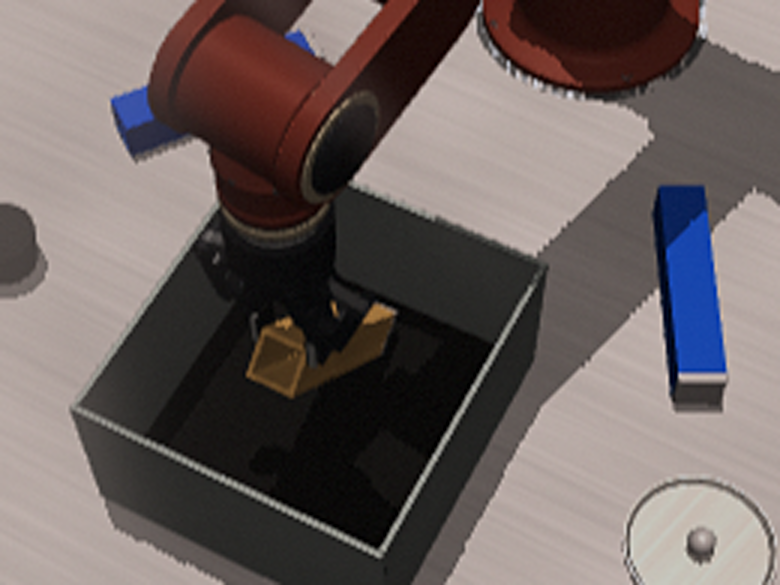

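Slope is about 45° with the foot still down, open mouth at crop (278,360). Continuing.

Emit:
step_arm --steps '[-0.0065,0,0.005,0,0.03,-0.0135,0,0.01,0,0.03,-0.02,0,0.0145,0,0.03,-0.027,0,0.0185,0,0.03,-0.034,0,0.022,0,0.03,-0.041,0,0.025,0,0.03,-0.049,0,0.0275,0,0.03,-0.057,0,0.0298,0,0.03,-0.066,0,0.0314,0,0.03,-0.075,0,0.0326,0,0.03,-0.075,0,0.0326,0,0.03]'

```text
time_s: 6.62
position: [479.6, -2.0, 190.0]
eef_rot: [1.0, 0.008, 0.0, 0.0]
contact_force: [-0.4, 0.5, -4.1]
grip_width: 39.8
```

Run:
```python
from h import *
p,d=snapshot("scene");np.savez("pics/s4.npz",p=p,d=d);crop("scene",p,150,410,100,295,3,"pics/s4.png")
pipeprof('scene','pics/s4.npz')
```

```text
390 8 z 10/50/90% [37.5 44.8 72.7] y [-53.4  17.9]
410 37 z 10/50/90% [34.1 53.3 76.7] y [16.  17.8]
430 72 z 10/50/90% [ 40.1  75.5 112.5] y [15.7 18.5]
450 123 z 10/50/90% [ 83.  122.3 151.4] y [-18.5  18.7]
470 182 z 10/50/90% [126.6 163.3 208.8] y [-19.2  18.6]
490 135 z 10/50/90% [160.4 187.9 204.1] y [-20.7  18.9]
510 54 z 10/50/90% [189.4 193.4 196. ] y [-20.3  17.8]
```

View pics/s4.png

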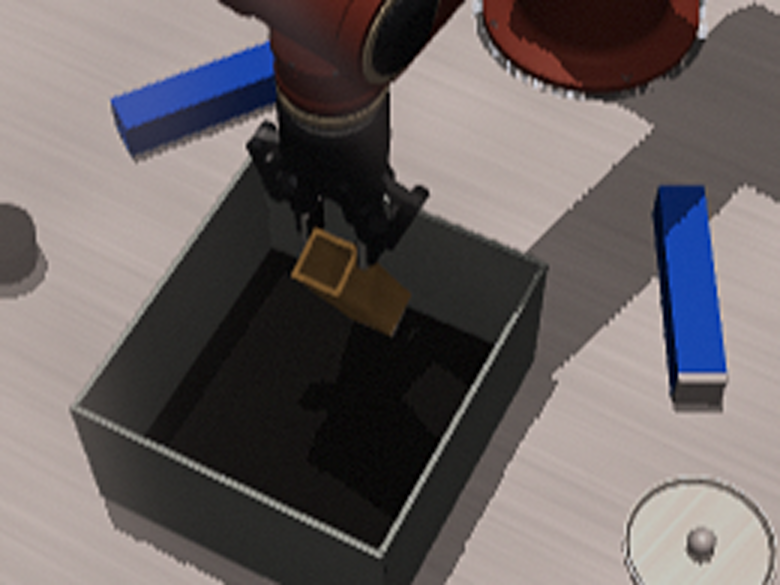

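```bash
cat >> h.py <<'E'
def face(n,f):
    z=np.load(f);p,d=z["p"],z["d"];W=cloud(n,d);hsv=cv2.cvtColor(p,cv2.COLOR_RGB2HSV)
    m=(abs(W[...,0]-532)<133)&(W[...,1]>10)&(W[...,1]<26)&(W[...,2]>5)&(W[...,2]<300)
    w=m&(hsv[...,1]>80)&(hsv[...,0]>8)&(hsv[...,0]<32)&(hsv[...,2]>35)
    k=cv2.connectedComponentsWithStats(w.astype(np.uint8));i=1+np.argmax(k[2][1:,4]);q=W[k[1]==i]
    r=cv2.minAreaRect(q[:,[0,2]].astype(np.float32));print(len(q),r);print(cv2.boxPoints(r).round(1).tolist(), "minz",np.percentile(q[:,2],[0,2]),"y",np.median(q[:,1]))
E
python3 -c "
from h import *
face('scene','pics/s3.npz');face('scene','pics/s4.npz')"
```

```text
338 ((513.3103637695312, 101.64544677734375), (214.36373901367188, 47.51274871826172), 48.05589294433594)
[[424.0, 37.79999923706055], [459.29998779296875, 6.0], [602.5999755859375, 165.5], [567.2999877929688, 197.1999969482422]] minz [14.94120389 28.37010437] y 16.95787013308066
384 ((461.7224426269531, 116.33173370361328), (197.99465942382812, 40.142333984375), 64.68453979492188)
[[401.20001220703125, 35.400001525878906], [437.5, 18.299999237060547], [522.2000122070312, 197.1999969482422], [485.8999938964844, 214.39999389648438]] minz [24.71270188 32.7957415 ] y 17.57781662839122
```

By the face fit the pipe is at about 65° with the foot hanging ~10 mm high, its upper foot edge near the −x wall (x≈400). I'll push −x so the wall drives the rest of the pivot, lowering slightly.

Emit:
step_arm --steps '[-0.007,0,-0.001,0,0.03,-0.015,0,-0.0015,0,0.03,-0.022,0,-0.002,0,0.03,-0.03,0,-0.003,0,0.03,-0.037,0,-0.003,0,0.03,-0.044,0,-0.0035,0,0.03,-0.051,0,-0.004,0,0.03,-0.058,0,-0.0045,0,0.03,-0.058,0,-0.0045,0,0.03]'

```text
time_s: 7.8
position: [424.1, -2.5, 190.0]
eef_rot: [1.0, 0.008, 0.004, 0.001]
contact_force: [0.5, -0.9, 13.0]
grip_width: 39.4
```

Run:
```python
from h import *
p,d=snapshot("scene");np.savez("pics/s5.npz",p=p,d=d);crop("scene",p,150,410,100,295,3,"pics/s5.png")
face('scene','pics/s5.npz')
```

```text
455 ((433.31585693359375, 114.75541687011719), (196.43121337890625, 43.265403747558594), 81.50018310546875)
[[397.3999938964844, 20.799999237060547], [440.20001220703125, 14.399999618530273], [469.20001220703125, 208.6999969482422], [426.3999938964844, 215.10000610351562]] minz [18.10766993 22.499127  ] y 17.235242807781844
```

View pics/s5.png

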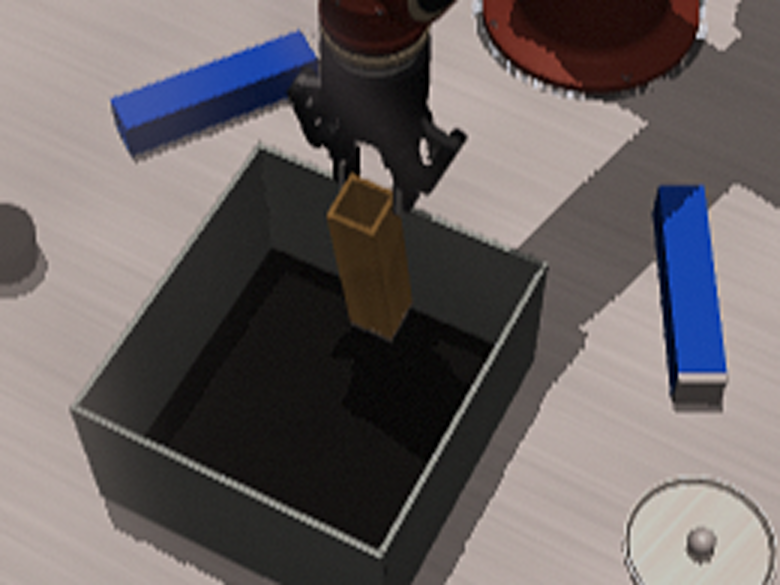

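Now at 81.5° with the foot touching the floor (fz 13 N). Finishing the turn against the wall.

Emit:
step_arm --steps '[-0.006,0,0.003,0,0.03,-0.012,0,0.003,0,0.03,-0.018,0,0.002,0,0.03,-0.023,0,0.001,0,0.03,-0.023,0,0.0,0,0.03,-0.023,0,0,0,0.03]'

```text
time_s: 8.6
position: [399.4, -2.4, 187.3]
eef_rot: [1.0, 0.008, 0.001, 0.0]
contact_force: [-2.0, -0.3, 10.2]
grip_width: 39.3
```

Run:
```python
from h import *
p,d=snapshot("scene");np.savez("pics/s6.npz",p=p,d=d);crop("scene",p,150,410,100,295,3,"pics/s6.png")
face('scene','pics/s6.npz')
```

```text
477 ((421.2521667480469, 112.31267547607422), (202.2438201904297, 43.71543502807617), 89.37872314453125)
[[398.29998779296875, 11.399999618530273], [442.0, 11.0], [444.20001220703125, 213.1999969482422], [400.5, 213.6999969482422]] minz [11.09717085 22.88008992] y 17.347323832560505
```

View pics/s6.png

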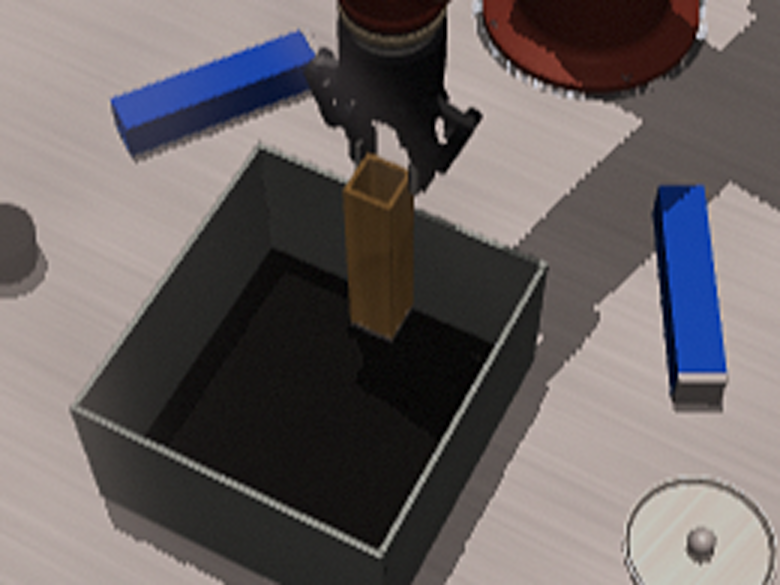

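Upright at 89.4° beside the wall. Releasing gently, then I'll check it standing free.

Emit:
step_arm --steps '[-0.022,0,0.0015,0,0.03,0,0,0.0015,0,0.045,0,0,0.0015,0,0.055,0,0,0.0015,0,0.07,0,0,0.0015,0,0.08,0,0,0.0015,0,0.08,0,0,0.0015,0,0.08]'

```text
time_s: 9.52
position: [399.0, -2.0, 186.9]
eef_rot: [1.0, 0.008, -0.0, -0.0]
contact_force: [0.3, 1.1, -0.1]
grip_width: 80.0
```

Run:
```python
from h import *
p,d=snapshot("scene");np.savez("pics/s7.npz",p=p,d=d);crop("scene",p,150,410,100,295,3,"pics/s7.png")
face('scene','pics/s7.npz');print(read_state()["grip_width"],read_state()["position"])
```

```text
495 ((505.5174865722656, 112.93923950195312), (199.0113983154297, 41.79602813720703), 77.16358184814453)
[[463.0, 20.600000381469727], [503.79998779296875, 11.300000190734863], [548.0, 205.3000030517578], [507.20001220703125, 214.60000610351562]] minz [15.57032915 24.09904418] y 19.080301191536876
79.8706495243655 [399.0092708   -2.08112876 186.95597601]
```

View pics/s7.png

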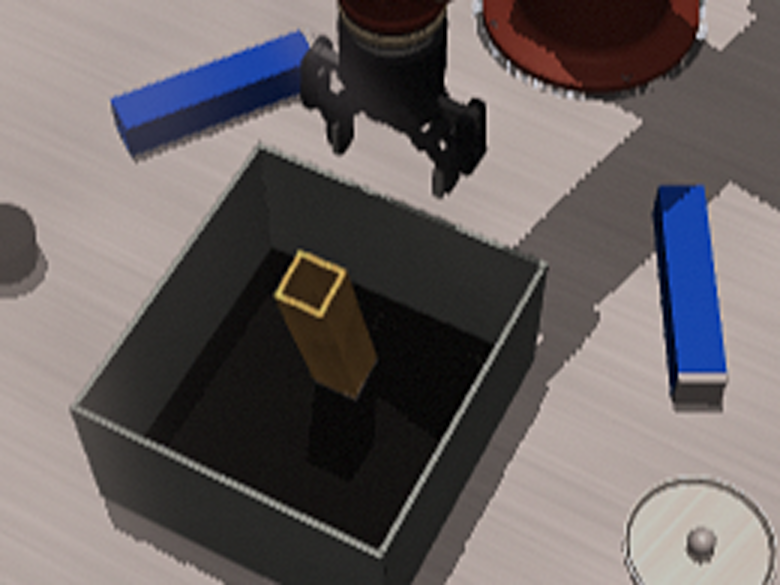

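I made a mistake: the first row still carried dx −22 mm, which dragged the gripped pipe against the wall, and it kicked +x. The pipe is now tilted 13° near x≈505 and may be moving. Looking again at once.

Run:
```python
from h import *
p,d=snapshot("scene");np.savez("pics/s8.npz",p=p,d=d);face('scene','pics/s8.npz')
p,d=snapshot("scene");np.savez("pics/s8.npz",p=p,d=d);face('scene','pics/s8.npz')
p,d=snapshot("scene");np.savez("pics/s8.npz",p=p,d=d);face('scene','pics/s8.npz');crop("scene",p,150,410,100,295,3,"pics/s8.png")
```

```text
500 ((503.9439697265625, 115.2392807006836), (195.26132202148438, 42.41862869262695), 78.07675170898438)
[[463.0, 24.100000381469727], [504.5, 15.300000190734863], [544.9000244140625, 206.39999389648438], [503.3999938964844, 215.10000610351562]] minz [15.9337426 25.1686862] y 18.99847635479921
508 ((500.8451843261719, 115.60906982421875), (199.20343017578125, 43.57782745361328), 79.73197937011719)
[[461.70001220703125, 21.5], [504.5, 13.699999809265137], [540.0, 209.6999969482422], [497.20001220703125, 217.5]] minz [15.95834856 23.22205337] y 18.94723494264875
520 ((493.66925048828125, 112.8709945678711), (197.26536560058594, 42.33498001098633), 83.9174575805664)
[[462.20001220703125, 17.0], [504.29998779296875, 12.600000381469727], [525.2000122070312, 208.6999969482422], [483.1000061035156, 213.1999969482422]] minz [13.98589058 22.48917226] y 18.72495997805899
```

View pics/s8.png

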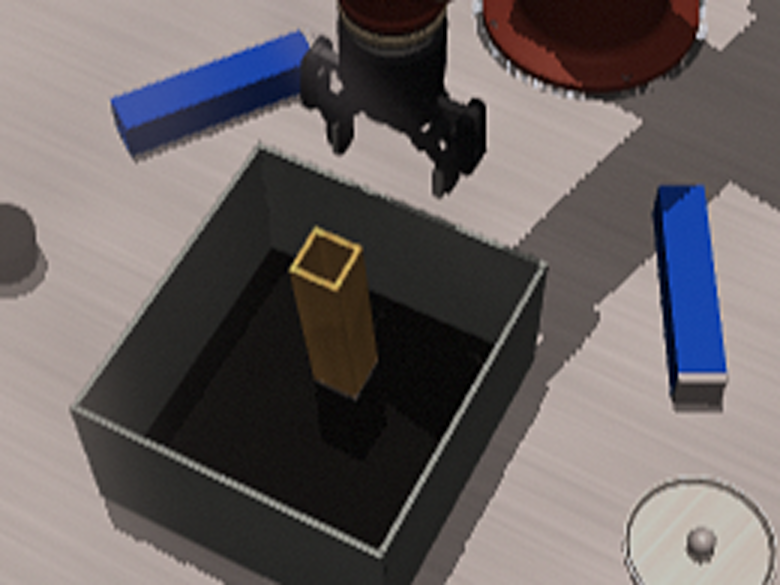

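It is rocking back towards upright (77→84°). I'll hold still and let it settle.

Emit:
step_arm --steps '[0,0,0,0,0.08,0,0,0,0,0.08,0,0,0,0,0.08,0,0,0,0,0.08,0,0,0,0,0.08,0,0,0,0,0.08,0,0,0,0,0.08,0,0,0,0,0.08]'

```text
time_s: 10.72
position: [399.0, -2.0, 186.9]
eef_rot: [1.0, 0.008, -0.0, -0.0]
contact_force: [-0.1, -0.0, 0.6]
grip_width: 79.9
```

Run:
```python
from h import *
for n in("scene","top"):
    p,d=snapshot(n);np.savez(f"pics/{n}9.npz",p=p,d=d);
    if n=="scene":
        face(n,f'pics/{n}9.npz');crop(n,p,150,410,100,295,3,"pics/s9.png")
    else: crop(n,p,120,380,85,280,3,"pics/t9.png")
p,d=snapshot("scene");np.savez("pics/s9b.npz",p=p,d=d);face('scene','pics/s9b.npz')
```

```text
529 ((490.885009765625, 112.78001403808594), (202.3461456298828, 43.28188705444336), 85.44081115722656)
[[461.29998779296875, 13.600000381469727], [504.3999938964844, 10.199999809265137], [520.5, 211.89999389648438], [477.3999938964844, 215.39999389648438]] minz [11.39316482 22.21278553] y 18.621801658631966
522 ((493.2762145996094, 114.56185913085938), (196.6824951171875, 42.21175765991211), 83.9677734375)
[[462.0, 19.0], [503.8999938964844, 14.5], [524.5999755859375, 210.10000610351562], [482.6000061035156, 214.60000610351562]] minz [16.65840532 23.67845329] y 18.652617998528854
```

View pics/s9.png

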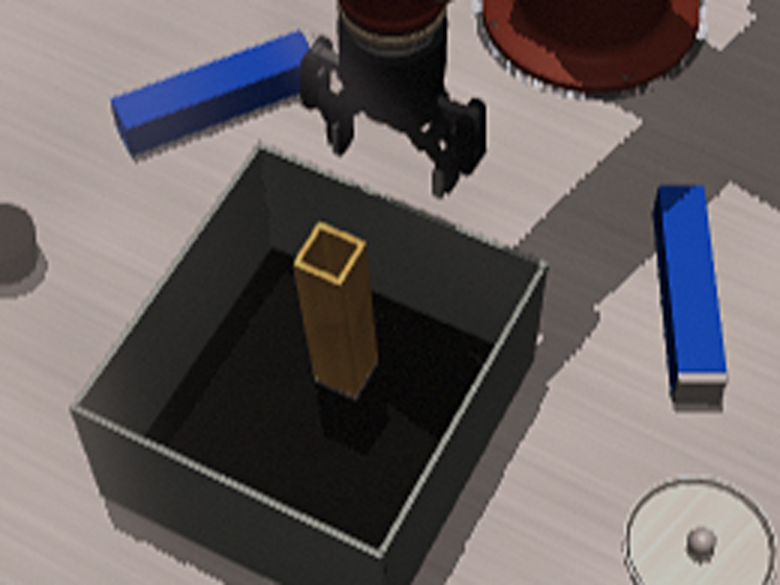

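View pics/t9.png

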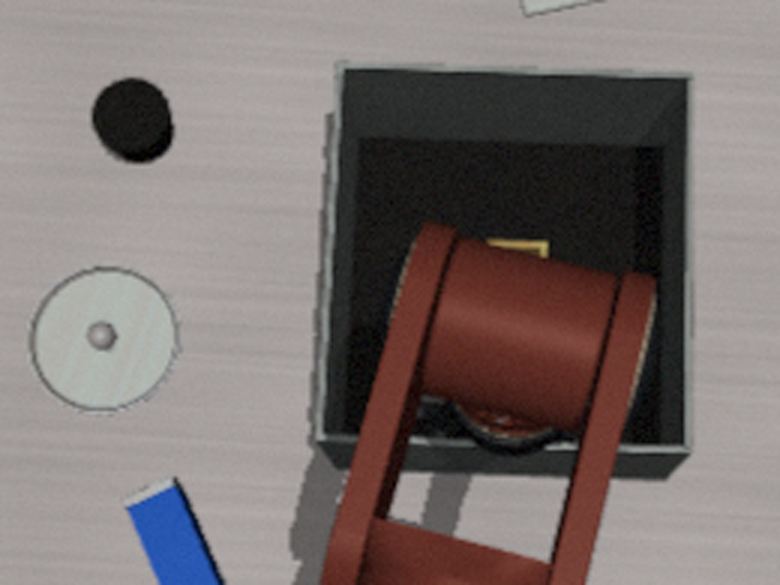

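It may still be rocking with little damping. Waiting longer and sampling.

Emit:
step_arm --steps '[0,0,0,0,0.08,0,0,0,0,0.08,0,0,0,0,0.08,0,0,0,0,0.08,0,0,0,0,0.08,0,0,0,0,0.08,0,0,0,0,0.08,0,0,0,0,0.08,0,0,0,0,0.08,0,0,0,0,0.08,0,0,0,0,0.08,0,0,0,0,0.08]'

```text
time_s: 12.38
position: [399.0, -2.1, 186.9]
eef_rot: [1.0, 0.008, -0.0, -0.0]
contact_force: [0.0, -0.7, -0.4]
grip_width: 80.0
```

Run:
```python
from h import *
for i in range(4):
    p,d=snapshot("scene");np.savez("pics/s10.npz",p=p,d=d);face('scene','pics/s10.npz')
crop("scene",p,220,320,140,240,6,"pics/s10.png")
```

```text
545 ((478.717041015625, 113.40885925292969), (44.1584587097168, 197.58436584472656), 2.3000833988189697)
[[452.70001220703125, 211.1999969482422], [460.6000061035156, 13.800000190734863], [504.70001220703125, 15.600000381469727], [496.79998779296875, 213.0]] minz [15.34782493 21.52011088] y 18.251198840966083
536 ((483.6665954589844, 111.84434509277344), (199.5034637451172, 43.973785400390625), 89.36692810058594)
[[460.6000061035156, 12.300000190734863], [504.6000061035156, 11.899999618530273], [506.79998779296875, 211.3000030517578], [462.79998779296875, 211.8000030517578]] minz [12.15655428 22.01584692] y 18.400495792808186
533 ((486.4308166503906, 112.25782012939453), (198.65574645996094, 44.421756744384766), 88.53530883789062)
[[461.70001220703125, 13.5], [506.1000061035156, 12.399999618530273], [511.20001220703125, 211.0], [466.79998779296875, 212.10000610351562]] minz [13.21326184 21.57899701] y 18.420498989424857
542 ((482.84881591796875, 112.34552001953125), (45.485660552978516, 196.9555206298828), 0.1630486100912094)
[[459.79998779296875, 210.8000030517578], [460.3999938964844, 13.800000190734863], [505.8999938964844, 13.899999618530273], [505.29998779296875, 210.89999389648438]] minz [13.84330355 21.9096931 ] y 18.419614875556505
```

View pics/s10.png

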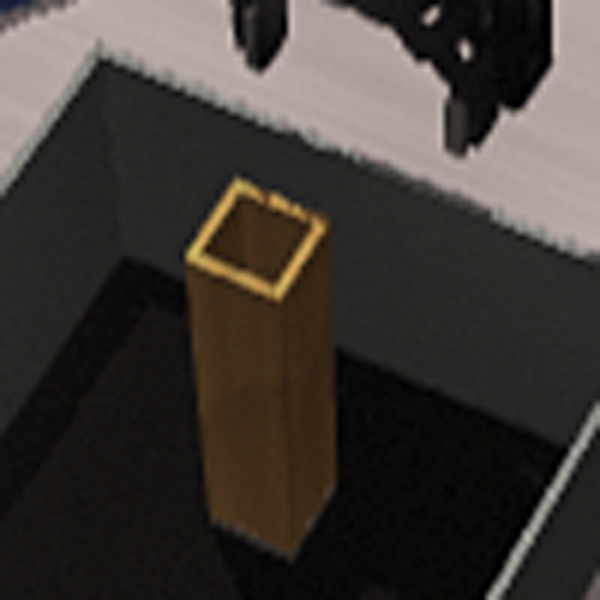

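Still a small decaying wobble (about ±1–2°) around upright at x≈483, away from the walls. While it settles I'll back off towards the dish, and re-measure the pipe with a clear view later.

Emit:
step_arm --steps '[-0.01,0,0.03,0,0.08,-0.01,0,0.07,0,0.08,-0.01,0.06,0.07,0,0.08,-0.01,0.12,0.07,0,0.08,-0.01,0.18,0.07,0,0.08,-0.01,0.24,0.07,0,0.08,-0.01,0.3,0.07,0,0.08,-0.01,0.36,0.07,0,0.08,-0.01,0.36,0.07,0,0.08,-0.01,0.36,0.07,0,0.08]'

```text
time_s: 13.82
position: [388.9, 357.8, 256.6]
eef_rot: [1.0, 0.008, -0.0, 0.0]
contact_force: [-0.1, -1.4, 0.9]
grip_width: 79.7
```

Run:
```python
from h import *
for n in("scene","top"):
    p,d=snapshot(n);np.savez(f"pics/{n}11.npz",p=p,d=d)
    if n=="scene":
        face(n,f'pics/{n}11.npz');crop(n,p,220,320,140,240,5,"pics/s11.png");a=p
    else: crop(n,p,220,320,120,220,5,"pics/t11.png")
p,d=snapshot("scene");np.savez("pics/s11b.npz",p=p,d=d);face('scene','pics/s11b.npz')
cv2.imwrite("pics/b11.png",np.hstack([cv2.imread("pics/s11.png")[:, :390],cv2.imread("pics/t11.png")[:, :390]]))
print(cv2.absdiff(a,p)[150:240,230:320].mean())
# ball crops from initial pictures
z=np.load("pics/scene0.npz")["p"];t=np.load("pics/top0.npz")["p"]
c1=cv2.resize(z[262:302,364:404,::-1],None,fx=9,fy=9,interpolation=cv2.INTER_CUBIC)
c2=cv2.resize(t[177:217,134:174,::-1],None,fx=9,fy=9,interpolation=cv2.INTER_CUBIC)
cv2.imwrite("pics/ball.png",np.hstack([c1,c2]))
```

```text
540 ((482.9163818359375, 113.7923355102539), (195.5879364013672, 43.5884895324707), 89.73956298828125)
[[460.70001220703125, 16.100000381469727], [504.29998779296875, 15.899999618530273], [505.20001220703125, 211.5], [461.6000061035156, 211.6999969482422]] minz [15.91242028 20.50688013] y 18.319806261574087
541 ((482.5748291015625, 113.88822937011719), (198.1835174560547, 44.38441848754883), 89.75720977783203)
[[460.0, 14.899999618530273], [504.29998779296875, 14.699999809265137], [505.20001220703125, 212.89999389648438], [460.79998779296875, 213.10000610351562]] minz [14.71737808 21.17224005] y 18.41841470749847
1.6465843621399177
```

View pics/b11.png

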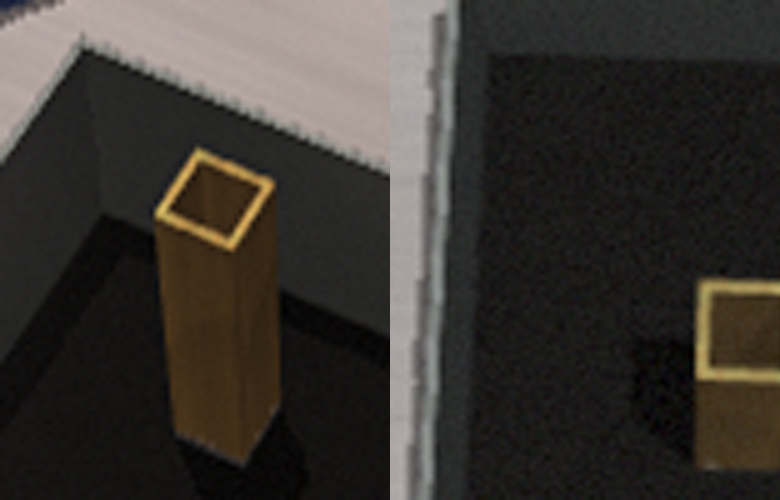

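View pics/ball.png

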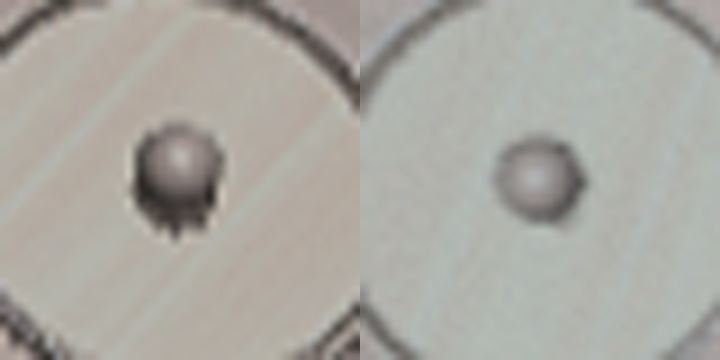

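The pipe has settled: 89.7°, free of walls and fingers, and two frames agree. The ball shows round and chrome in the round dish at scene (383.3,280.1) and top (153.3,196.5), so it is the real one. Triangulating the ball and the pipe mouth.

```bash
cat >> h.py <<'E'
def onz(n,u,v,z):
    o,r=ray(n,u,v);return (o+r*(z-o[2])/r[2]).round(1)
def mouth(n,f):
    z=np.load(f);p,d=z["p"],z["d"];W=cloud(n,d)
    m=(W[...,2]>198)&(W[...,2]<218)&(abs(W[...,0]-532)<130)&(abs(W[...,1]-5)<115)&(p[...,0]>120)&(p[...,2]<140)
    k=cv2.connectedComponentsWithStats(m.astype(np.uint8));i=1+np.argmax(k[2][1:,4]);vv,uu=np.nonzero(k[1]==i)
    r=cv2.minAreaRect(np.stack([uu,vv],1).astype(np.float32))
    # project pixels to plane z=208
    X=np.array([onz(n,a,b,208) for a,b in zip(uu,vv)])[:,:2].astype(np.float32)
    r2=cv2.minAreaRect(X);print(n,len(uu),"px",r[0],"world",r2,"medz",np.median(W[k[1]==i][:,2]));return r[0]
E
python3 - <<'E'
from h import *
print("ball",tri((383.3,280.1),(153.3,196.5)),onz("scene",383.3,280.1,16),onz("top",153.3,196.5,16))
a=mouth("scene","pics/scene11.npz");b=mouth("top","pics/top11.npz");print(tri(a,b))
z=np.load("pics/scene11.npz")["p"]
# bias check: known flat TCP? project current TCP-based none
E
```

```text
ball (array([481.75825214, 323.16963327,  14.18642832]), np.float64(1.343017353792608)) [483.  322.6  16. ] [481.1 323.3  16. ]
scene 95 px (262.3707275390625, 179.80174255371094) world ((483.9150085449219, -0.965484619140625), (39.800357818603516, 39.310264587402344), 1.3971807956695557) medz 207.7956906078939
top 114 px (290.939697265625, 185.96498107910156) world ((478.3072814941406, -0.43837547302246094), (38.581260681152344, 39.223812103271484), 89.6385498046875) medz 206.38579566978888
(array([480.23903597,  -1.81984389, 202.3330084 ]), np.float64(2.9117167661447767))
```

Ball at about (482,323,15), as expected. Going over it with a 50 mm opening so the fingers stay inside the dish rim.

Emit:
step_arm --steps '[0.05,-0.02,-0.02,0,0.05,0.093,-0.035,-0.06,0,0.05,0.093,-0.035,-0.11,0,0.05,0.093,-0.035,-0.16,0,0.05,0.093,-0.035,-0.2,0,0.05,0.093,-0.035,-0.22,0,0.05,0.093,-0.035,-0.235,0,0.05,0.093,-0.035,-0.242,0,0.05,0.093,-0.035,-0.242,0,0.05]'

```text
time_s: 15.1
position: [482.6, 323.2, 15.6]
eef_rot: [1.0, 0.008, 0.001, -0.0]
contact_force: [-0.3, 0.5, -0.7]
grip_width: 50.0
```

Run:
```python
from h import *
p,d=snapshot("scene");crop("scene",p,330,430,225,325,6,"pics/s12.png");print(read_state()["position"],read_state()["grip_width"])
```

```text
[482.87708428 323.38415044  16.03947293] 49.798185588205946
```

View pics/s12.png

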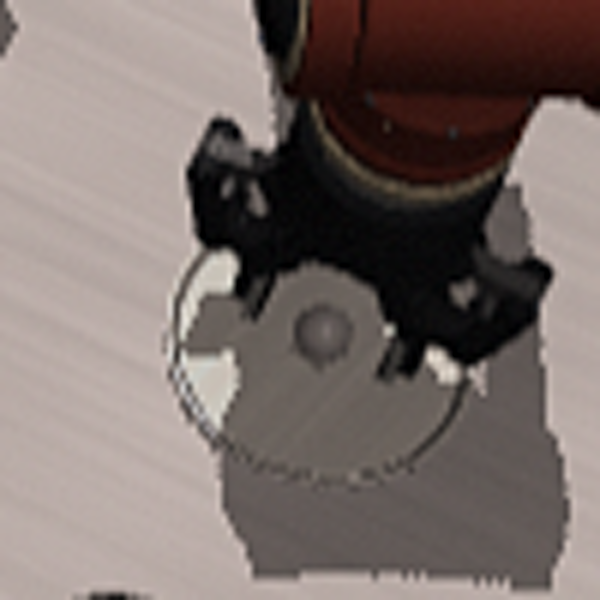

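The ball (crop 322,332) sits midway between the fingers (258,300) and (400,355). Lowering 9 mm and closing.

Emit:
step_arm --steps '[0,0,-0.005,0,0.05,0,0,-0.009,0,0.05,0,0,-0.009,0,0.03,0,0,-0.009,0,0.01,0,0,-0.009,0,0.01,0,0,-0.009,0,0.01,0,0,-0.009,0,0.01,0,0,-0.009,0,0.01]' --newtons 30

```text
time_s: 16.15
position: [482.1, 323.0, 6.0]
eef_rot: [1.0, 0.008, 0.0, -0.0]
contact_force: [-1.2, 0.5, 0.4]
grip_width: 19.5
```

Width reads 19.5 against a 22 mm ball, so perhaps a chord off-centre. Lifting slowly and checking.

Emit:
step_arm --steps '[0,0,0.01,0,0.01,0,0,0.03,0,0.01,0,0,0.06,0,0.01,0,0,0.06,0,0.01]'

```text
time_s: 16.65
position: [484.8, 324.3, 70.6]
eef_rot: [1.0, 0.008, 0.004, -0.002]
contact_force: [0.6, 0.5, -0.0]
grip_width: 19.4
```

Run:
```python
from h import *
p,d=snapshot("scene");crop("scene",p,330,430,225,325,6,"pics/s13.png");print(read_state()["position"],read_state()["grip_width"])
```

```text
[483.5315673  323.68899698  68.51781227] 19.63468581296431
```

View pics/s13.png

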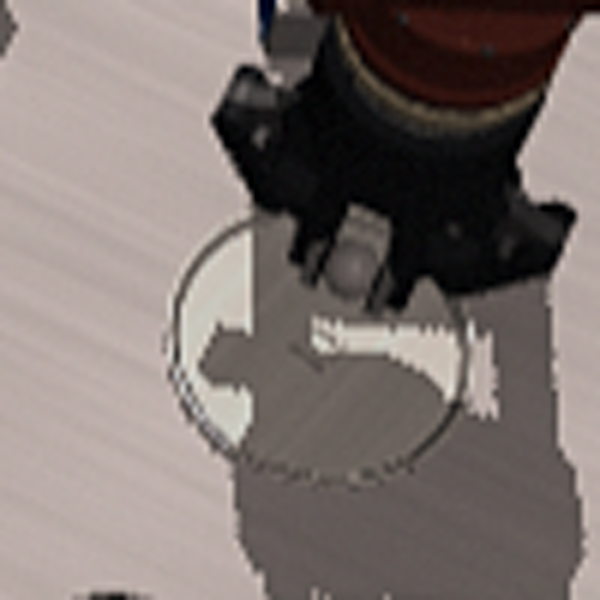

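Ball held (crop 350,270), seat empty. Lifting and carrying it high over the pipe, then comparing the ball and mouth in the images.

Emit:
step_arm --steps '[0,0,0.06,0,0.01,0,0,0.12,0,0.01,0,0,0.185,0,0.01,0,-0.04,0.19,0,0.01,0,-0.09,0.19,0,0.01,0,-0.14,0.19,0,0.01,0,-0.19,0.19,0,0.01,0,-0.24,0.19,0,0.01,0,-0.28,0.19,0,0.01,-0.001,-0.31,0.19,0,0.01,-0.001,-0.324,0.19,0,0.01,-0.001,-0.324,0.19,0,0.01]'

```text
time_s: 18.2
position: [480.9, -1.2, 255.3]
eef_rot: [1.0, 0.007, -0.0, -0.0]
contact_force: [-0.6, 0.5, -0.9]
grip_width: 19.7
```

Emit:
step_arm --steps '[0,0,0,0,0.01,0,0,-0.015,0,0.01,0,0,-0.03,0,0.01,0,0,-0.03,0,0.01]'

```text
time_s: 18.7
position: [479.7, -0.5, 223.1]
eef_rot: [1.0, 0.008, -0.002, -0.0]
contact_force: [0.2, -0.5, -0.6]
grip_width: 20.0
```

Run:
```python
from h import *
p,d=snapshot("scene");np.savez("pics/s14.npz",p=p,d=d);crop("scene",p,215,315,120,220,6,"pics/s14.png");print(read_state()["position"],read_state()["grip_width"])
X=read_state()["position"]
face("scene","pics/s14.npz")
print(proj("scene",[X[0],X[1],X[2]+10]))
```

```text
[480.32851143  -0.68704637 224.36166374] 19.565934535641365
553 ((482.85675048828125, 124.59060668945312), (44.917205810546875, 223.99403381347656), 0.7527818083763123)
[[458.8999938964844, 236.3000030517578], [461.8999938964844, 12.300000190734863], [506.79998779296875, 12.899999618530273], [503.79998779296875, 236.89999389648438]] minz [12.81075805 19.935394  ] y 18.301197307009943
(np.float64(263.0187967833865), np.float64(171.69085938050085))
```

View pics/s14.png

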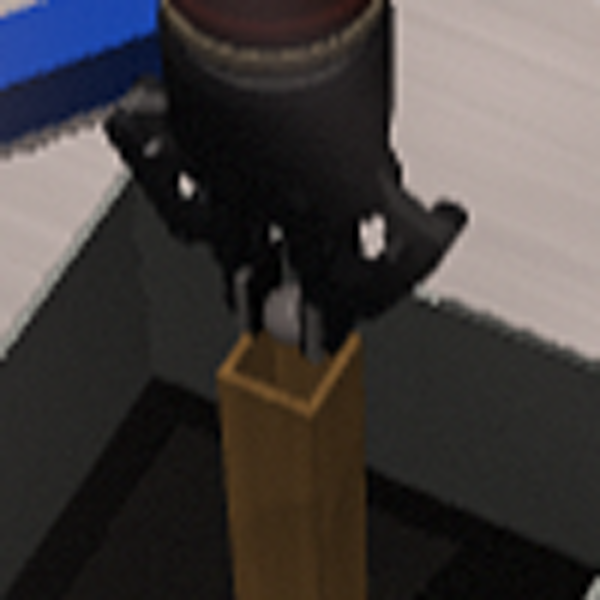

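Run:
```python
from h import *
z=np.load("pics/s14.npz")["p"]
p=cv2.resize(z[155:195,242:282,::-1],None,fx=14,fy=14,interpolation=cv2.INTER_CUBIC);cv2.imwrite("pics/b14.png",p)
for u,v in [(261.8,171.3),(262,170.5),(262,172)]: print(onz("scene",u,v,234.3))
```

```text
[480.7  -3.6 234.3]
[478.6  -4.3 234.3]
[482.1  -2.2 234.3]
```

View pics/b14.png

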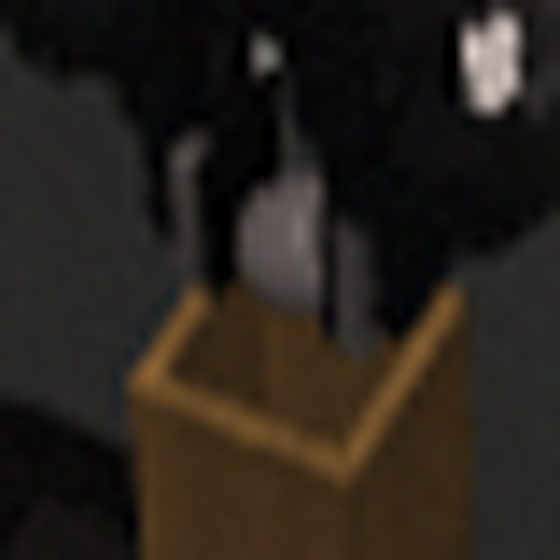

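In the scene image the ball (partly behind the finger) matches the TCP projection within about 1 px. The mouth centre is x≈483.9 by scene and 478.3 by top. I take about 482.5, which is inside the ±5 mm clearance, with y matching. Nudging +2 mm, lowering 8 mm and releasing.

Emit:
step_arm --steps '[0.002,0,-0.003,0,0.01,0.002,0,-0.006,0,0.01,0.002,0,-0.008,0,0.01,0.002,0,-0.008,0,0.01,0.002,0,-0.008,0,0.01]'

```text
time_s: 19.38
position: [483.1, -1.1, 218.1]
eef_rot: [1.0, 0.008, 0.0, 0.0]
contact_force: [0.2, -0.1, -0.7]
grip_width: 19.7
```

Run:
```python
from h import *
p,d=snapshot("scene");np.savez("pics/s15.npz",p=p,d=d);print(read_state()["position"],read_state()["contact_force"],read_state()["grip_width"])
cv2.imwrite("pics/s15.png",cv2.resize(p[150:200,237:287,::-1],None,fx=11,fy=11,interpolation=cv2.INTER_CUBIC))
```

```text
[483.13746096  -1.10529718 218.08866133] [0.37187167 0.20444667 0.14030003] 19.760952237148643
```

View pics/s15.png

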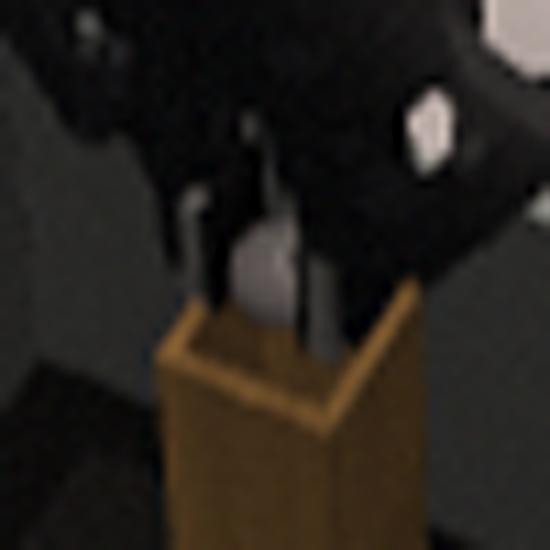

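Mouth centre in the crop is about (288,320). The ball at (288,268) plus its ~53 px height offset gives (288,321), so it is aligned. Releasing.

Emit:
step_arm --steps '[0,0,-0.002,0,0.01,0,0,-0.002,0,0.05,0,0,-0.002,0,0.05,0,0,-0.002,0,0.05,0,0,-0.002,0,0.05,0,0,-0.002,0,0.05]'

```text
time_s: 20.18
position: [483.1, -1.1, 215.9]
eef_rot: [1.0, 0.008, 0.0, -0.0]
contact_force: [0.8, -0.1, 0.3]
grip_width: 50.0
```

Emit:
step_arm --steps '[0,0,0.02,0,0.05,0,0,0.06,0,0.05,0,0,0.12,0,0.05,-0.05,-0.04,0.12,0,0.05,-0.08,-0.1,0.12,0,0.05,-0.1,-0.16,0.12,0,0.05,-0.1,-0.22,0.12,0,0.05,-0.1,-0.28,0.12,0,0.05,-0.1,-0.34,0.12,0,0.05,-0.1,-0.34,0.12,0,0.05]'

```text
time_s: 21.42
position: [382.3, -344.3, 336.3]
eef_rot: [1.0, 0.005, -0.0, -0.0]
contact_force: [0.1, 1.1, -0.4]
grip_width: 49.8
```

Run:
```python
from h import *
for n in("scene","top"):
    p,d=snapshot(n);np.savez(f"pics/{n}16.npz",p=p,d=d);cv2.imwrite(f"pics/{n}16.png",p[...,::-1])
    W=cloud(n,d)
    if n=="scene": face(n,f"pics/{n}16.npz")
    mouth(n,f"pics/{n}16.npz")
    if n=="top": cv2.imwrite("pics/t16c.png",cv2.resize(p[160:240,250:330,::-1],None,fx=7,fy=7,interpolation=cv2.INTER_CUBIC))
    else: cv2.imwrite("pics/s16c.png",cv2.resize(p[150:250,225:325,::-1],None,fx=6,fy=6,interpolation=cv2.INTER_CUBIC))
print(read_state()["position"],read_state()["time_s"])
```

```text
552 ((482.4935302734375, 112.95835876464844), (195.0343475341797, 43.69453430175781), 89.89226531982422)
[[460.5, 15.5], [504.20001220703125, 15.399999618530273], [504.5, 210.39999389648438], [460.79998779296875, 210.5]] minz [15.4547239  22.19022645] y 18.405216216646494
scene 95 px (262.7000427246094, 179.10003662109375) world ((482.2391662597656, -1.0063610076904297), (39.79304122924805, 39.310264587402344), 1.3971805572509766) medz 207.58846215885296
top 127 px (291.0, 185.5) world ((479.29998779296875, -0.5000190734863281), (39.07112503051758, 39.600608825683594), 2.862581253051758) medz 206.24323339518037
[ 383.01366892 -341.4839245   336.95243335] 21.525
```

View pics/top16.png

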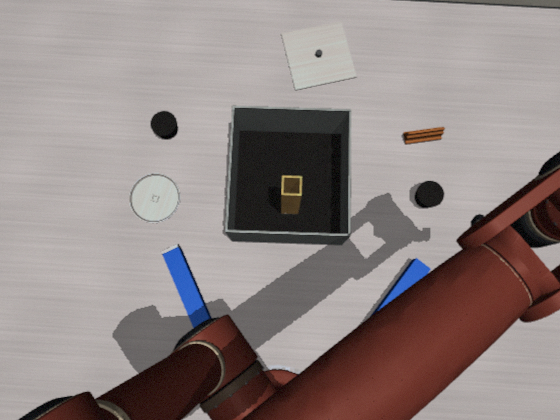

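View pics/s16c.png

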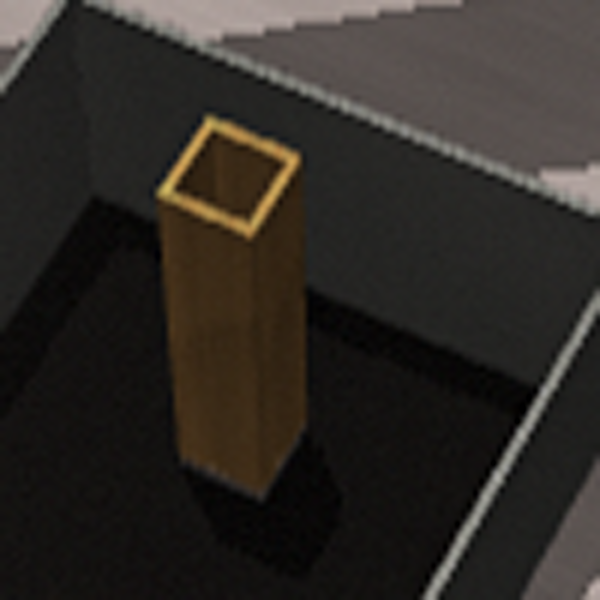

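View pics/t16c.png

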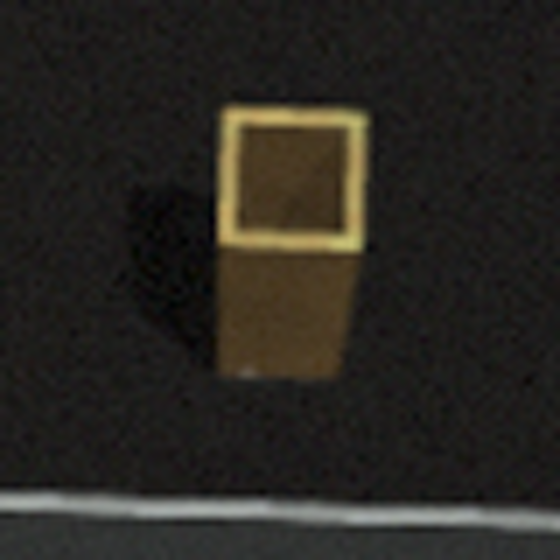

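View pics/scene16.png

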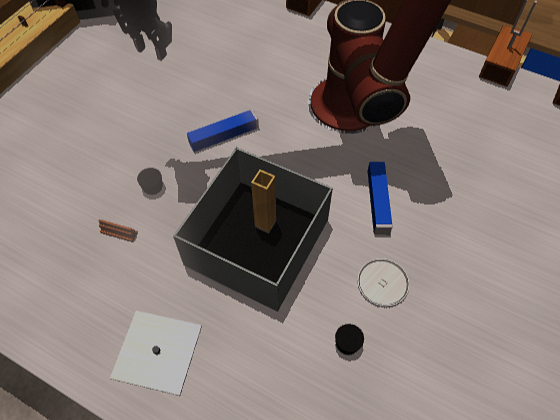

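The pipe stands at 89.9° and the dish seat is empty. No ball shows on the bin floor or bench, and the gripper is open at 50 mm, so the ball is down the bore. Bungs and bridge are at their starting pixels. Letting it settle for a final check.

Emit:
step_arm --steps '[0,0,0,0,0.05,0,0,0,0,0.05,0,0,0,0,0.05,0,0,0,0,0.05,0,0,0,0,0.05,0,0,0,0,0.05,0,0,0,0,0.05,0,0,0,0,0.05,0,0,0,0,0.05,0,0,0,0,0.05,0,0,0,0,0.05,0,0,0,0,0.05]'

```text
time_s: 23.02
position: [383.1, -341.1, 335.9]
eef_rot: [1.0, 0.008, 0.0, -0.0]
contact_force: [-0.4, 0.1, -0.7]
grip_width: 50.0
```

Run:
```python
from h import *
p,d=snapshot("scene");np.savez("pics/s17.npz",p=p,d=d);face("scene","pics/s17.npz");mouth("scene","pics/s17.npz")
a=np.load("pics/scene16.npz")["p"];print(cv2.absdiff(a,p)[160:240,240:290].mean())
cv2.imwrite("pics/s17.png",cv2.resize(p[0:80,90:210,::-1],None,fx=6,fy=6))
# bystanders and bin interior differences vs start
z=np.load("pics/scene0.npz")["p"]
for nm,(u,v) in dict(bungA=(349,338),bungB=(150,181),bridge=(116,230)).items():
    A=z[v-22:v+22,u-25:u+25];r=cv2.matchTemplate(p[v-40:v+40,u-45:u+45],A,cv2.TM_CCOEFF_NORMED);_,m,_,l=cv2.minMaxLoc(r);print(nm,"shift px",l[0]-20,l[1]-18,round(m,2))
```

```text
553 ((483.1092834472656, 113.68608093261719), (44.18453598022461, 199.16188049316406), 0.3798145651817322)
[[460.3999938964844, 213.10000610351562], [461.70001220703125, 14.0], [505.8999938964844, 14.300000190734863], [504.5, 213.39999389648438]] minz [13.9784772  21.40080491] y 18.405534595331233
scene 96 px (262.7000427246094, 179.10003662109375) world ((482.2391662597656, -1.0063610076904297), (39.79304122924805, 39.310264587402344), 1.3971805572509766) medz 207.41462186437246
1.4321666666666666
bungA shift px 0 0 1.0
bungB shift px 0 0 0.97
bridge shift px 0 0 1.0
```

View pics/s17.png

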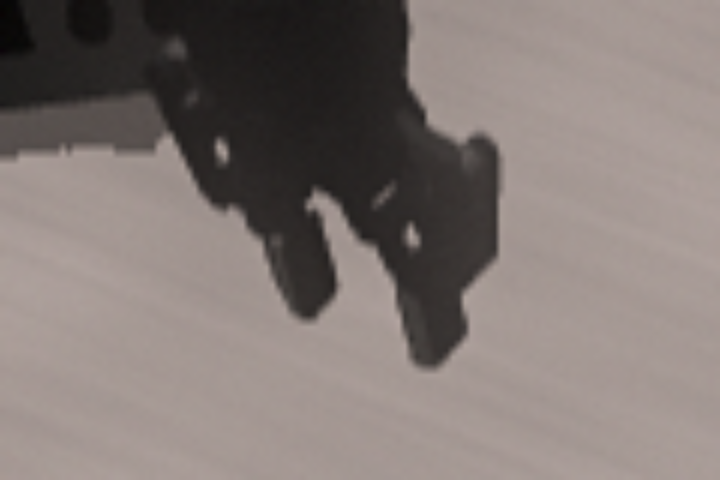

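The gripper is empty, the pipe is at rest and upright, and the bystanders show zero shift. Handing in.

```bash
python3 -c "
from bench import *
print(job.sign_off())"
```

```text
the job is handed in; nothing more can be done
None
```

The pipe stands upright by itself in the bin with its open end up. I dropped the ball into it and handed the job in at about 23 s.

I pinched the pipe's open end lightly and pivoted it upright about its foot, using the −x wall to help finish the turn. I then took the ball from the dish and dropped it into the mouth.

**Last checks:**
- **Pipe:** tilt reads 0.1–0.4° from vertical, and its mouth is at z≈207. It is clear of the walls and was still between two pictures 1.6 s apart.
- **Ball:** the dish seat is empty, the gripper is empty, and no ball shows on the bin floor or bench. I never saw the ball inside the bore; that it is there is an inference.
- **Bystanders:** both bungs and the bridge show 0 px shift from the start.

**What went wrong or disagreed:**
- **Release slip:** when letting go of the pipe I sent a wrong −22 mm row. It kicked the pipe off the wall to x≈483 and left it rocking by about 13°. It settled upright on its own, before the ball was loaded.
- **Camera disagreement:** the two cameras differed by 3–5 mm in x on the pipe mouth. I aimed between them and confirmed the alignment in the scene picture before releasing.
- **Grip reading:** the gripper read 19.5 mm on the 22 mm ball, but the ball held.

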